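Check the analyser's port depth with the collar gauge

TASK

Slide the clear cover of the blue gauge case fully open and leave it open, take out the yellow-handled gauge, push its steel shaft into the analyser's sloping guide tube until the collar stops against the mouth, then draw it right out again. Finish while still holding the gauge in the gripper: shaft level and still, with its banded tip over the green-edged reading mat, 10 to 30 cm up and nothing else touching it. Leave the other things on the bench where they are.

Things in the scene. Friction and masses are not known exactly. Their poses are not given: they have to be found in the camera images.
- case: Blue gauge case fixed to the bench, 200 (its x) x 266 (y) x 55 mm high, grey side rails 64 mm high at both y ends; walls and floor 5 mm. Origin: centre of its underside, z up. A wall across the middle makes two compartments 240 mm long in y: the near one (x -95 to -2.5 mm) holds the gauge on two black rests, 30 mm or more free beside its handle; the far one (x 2.5 to 95 mm) a brass ring.
- cover (a joint): Slide of the case's clear flat cover (100 x 248 x 4 mm, underside 56 mm and top 60 mm above the bench). 0 = over the gauge's compartment, 0.1 m = fully open, over the other compartment; it opens along the case's +x. About 1.5 N of friction; it stays where it is left and has a stop at each end.
- cover_grip (a point): Point on the cover's black upright grip bar, 78 mm above the bench, on the bar's centre line. The bar stands on the cover from 60 to 90 mm above the bench, is 14 mm thick along the case's x and 70 mm long along the case's y. It moves with the cover.
- gauge: Depth gauge, about 0.12 kg, loose. Origin: centre of the collar's front face; its x axis runs along the shaft to the tip. Steel shaft 10 mm diameter, x 0 to 92 mm; dark collar 36 mm diameter, x -8 to 0; yellow handle 22 x 22 mm square, flats facing its y and z, x -118 to -8 mm. It starts lying level in the case under the cover, axis 35 mm above the bench, tip toward the case's +y.
- gauge_handle (a point): Middle of the gauge's yellow handle, on its axis, 63 mm behind the body origin: where to grip it, from above. The centre of mass is within 25 mm of it, on the collar's side. The space under the handle is free here, down to the case's floor.
- gauge_tip (a point): End of the gauge's shaft, on its axis, 92 mm ahead of the collar's front face; red, white and black bands mark this end.
- guide_tube: Steel guide tube on the front of the analyser, fixed to it. Origin: centre of the mouth, about 120 mm above the bench; its x axis runs into the tube, sloping 0.35 rad (20 degrees) down below level. Bore 16 mm diameter and deeper than the gauge's shaft is long; the mouth flares to 27 mm inside (33 mm outside) over the first 16 mm. The tube stands out 50 mm from a grey block 75 mm square around it.
- analyser: White analyser with blue base, fixed to the bench. Origin: on the bench under the tube's mouth, z up, x level in the direction in which the tube goes in. Main body x 95 to 385 mm, y -170 to 170 mm, 195 mm high, with small panel parts up to 215 mm; a blue plinth, 45 mm high, from x 45 mm. Nothing of it lies at negative x but the flare's rim.
- mat: Reading mat fixed on the bench, 130 x 130 x 2 mm, green edge, white middle with a yellow disc and green cross lines. Origin: centre of its underside.
- microplate: White sample plate, 85 x 127 x 14 mm, loose; origin: centre of its underside. Leave it.
- tip_box: Grey box with orange lid, 88 x 123 x 65 mm, loose; origin: centre of its underside. Leave it.
- reagent_bottle: Amber bottle, 60 mm diameter, 130 mm high, loose; origin: centre of its underside. Leave it.
- sample_jar: White jar with red cap, 64 mm diameter, 80 mm high, loose; origin: centre of its underside. Leave it.
- spare_ring: Brass ring, 40 mm diameter, 12 mm high, loose in the case's far compartment; origin: centre of its underside. Leave it.

How it is judged:
By the outcome, as a careful person would: the job done as asked, in the order asked, and still so for the second after the job is handed in, while the arm keeps its last pose, push and grip.
It also fails if it takes over 56 s, if anything falls off the work surface, if the arm or the gripper's body presses on something with over 40 N, if the wrist force passes 120 N, or if a joint passes its speed limit or range.

ROBOT

A 6-joint arm with a two-finger parallel gripper is mounted at the origin on the work surface. World frame = base frame: x ahead of the robot, y to its left, z up, the work surface at z = 0. Lengths are in m, angles in rad, forces in N, time in s.
With the tool pointing down it reaches from about 0.35 to 0.975 m from the base axis. Payload 4.9 kg.
Tool frame: the origin (TCP) lies at the very end of the fingers, on their centre line; the grasp point (between the pads) lies 19 mm behind it; z points along the fingers, x is the direction in which the jaws open and shut, and the axes are right-handed (so a half turn about z gives the same grasp; the last joint's range is limited). The gripper opens to 85 mm and grips with 20 to 120 N. Pads are 22 mm wide; open, the fingers measure 114 mm over their backs; the gripper's body (76 mm by 85 mm) begins 54 mm behind the grasp point. The pads swing forward as they close: fully open they stand 13 mm farther back than shut.
Start: joints at [1.015, 0.053, 1.613, -0, 1.476, -0.119], TCP at [0.264, 0.566, 0.231] pointing down, gripper open.
Joint ranges: [-3.01, 3.01], [-1.01, 2.22], [0.06, 2.58], [-1.02, 4.17], [0.09, 2.62], [-3.14, 3.14]. Speed limits (rad/s): [2.57, 2.57, 3.14, 3.14, 3.14, 3.14].

INTERFACE

Orientations are given as a rotation vector (axis times angle).
In Python, from station import ctrl gives the robot as it stands.
- The arm moves only by the shell command python3 -m handwheel 'ROWS' [OPENING] [FORCE]. ROWS is a JSON object of lists of equal length, an entry for each row: "offset": the shift along the world's x, y, z in units of 40 mm (1.0 is 40 mm), a list of three; "roll": the turn about the world's z in units of 6 degrees (1.0 is 6 degrees). A call has exactly 10 rows; each row is the pose to reach, as a shift and turn from the pose commanded when the call began; what a row does not reach only later rows make up. A row lasts 1/10 s, in which the tool goes at most 50 mm and 8.59 degrees, less where a joint would pass 70% of its speed; a pose out of reach is approached as far as the arm can. A call with a gripper value outside its range is refused whole. OPENING is the finger opening in mm, from 0 to 85.4, set as the call begins (- or left out, the last holds). The fingers move at their own pace and stop on an object; FORCE is the grip in N (left out, the last holds). Time passes only in rows, so rows that repeat a pose let the fingers close, or fill a call up. It gives the time, the measured TCP pose, the force and the opening at its end, in the units of the state.
- ctrl.get_obs(): the state, without advancing time (a new reading comes with each control period).
- ctrl.get_image(name): name is "side" or "top" or "wrist"; returns a dict with "img" (420x560x3 uint8, red, green, blue), "fx", "fy", "cx", "cy" (pixels), "T" (4x4, takes a point from camera to world coordinates). Camera axes: x right, y down, z forward; pixel columns grow to the right and rows downward; lengths in m; the calibration is good to about 2 mm. The wrist camera is an equidistant fisheye: a pixel r from the principal point sees the ray r / f radians off the axis. A picture is of the moment at which its call begins. There is no depth.
- ctrl.finish_job(): hands the job in, once; it reports no verdict.
The state is a dict: "t": time; "q": joint angles; "dq": joint speeds; "effort": joint torques, N m; "tool_pos": TCP position; "tool_rot": TCP orientation; "contact_force": force on the tool from outside, world axes, zero at the start; "wrist_torque": the same for the moment, N m; "opening": finger opening in m.
Only numpy, scipy, OpenCV 4.12 (cv2) and the standard library are available. Lean on these libraries where they do the work, as an engineer would, in place of code of your own. Each camera call takes 0.05 s, during which the arm holds its last target.

## Working session

There is one attempt and no reset: what is moved stays moved. The work goes in short steps, Python scripts to look and compute and a shell command to move; the robot and the scene stay as the last step left them, time stands still between calls to the robot, and variables do not carry over. Pictures are saved under pics/ and viewed, and the job is handed in when it is done.

```bash
ls; mkdir -p pics; cat > h.py <<'E'
import numpy as np, cv2
from station import ctrl
def snap(name,fn):
    d=ctrl.get_image(name); cv2.imwrite(f'pics/{fn}.png',d['img'][:,:,::-1]); np.savez(f'pics/{fn}.npz',**{k:d[k] for k in d}); return d
def load(fn): return np.load(f'pics/{fn}.npz')
def ray(d,u,v,fish=False):
    x=(u-d['cx'])/d['fx'];y=(v-d['cy'])/d['fy']
    if fish:
        r=np.hypot(x,y); s=np.sin(r)/r if r>1e-9 else 1; c=np.array([x*s,y*s,np.cos(r)])
    else: c=np.array([x,y,1.])
    T=d['T']; return T[:3,3],T[:3,:3]@c
def atz(d,u,v,z,fish=False):
    o,r=ray(d,u,v,fish); return o+r*(z-o[2])/r[2]
def proj(d,p,fish=False):
    T=d['T'];c=T[:3,:3].T@(np.array(p)-T[:3,3])
    if fish:
        th=np.arctan2(np.hypot(c[0],c[1]),c[2]);n=np.hypot(c[0],c[1])+1e-12
        return d['cx']+d['fx']*th*c[0]/n,d['cy']+d['fy']*th*c[1]/n
    return d['cx']+d['fx']*c[0]/c[2],d['cy']+d['fy']*c[1]/c[2]
def tri(pairs):
    A=np.zeros((3,3));b=np.zeros(3)
    for o,r in pairs:
        r=r/np.linalg.norm(r);P=np.eye(3)-np.outer(r,r);A+=P;b+=P@o
    return np.linalg.solve(A,b)
def crop(fn,u0,v0,u1,v1,k,out):
    im=cv2.imread(f'pics/{fn}.png')[v0:v1,u0:u1]; cv2.imwrite(f'pics/{out}.png',cv2.resize(im,None,fx=k,fy=k,interpolation=cv2.INTER_CUBIC))
E
python3 - <<'E'
from h import *
for n in ['top','side','wrist']: 
    d=snap(n,n+'0'); print(n,d['fx'],d['cx'],d['cy'],np.round(d['T'],3).tolist())
print({k:np.round(v,3).tolist() for k,v in ctrl.get_obs().items()})
E
```

```text
pics
top 387.26612637854043 286.30474239836855 207.73983601044753 [[0.012, -1.0, 0.013, 0.579], [-1.0, -0.012, -0.007, -0.046], [0.007, -0.013, -1.0, 0.838], [0.0, 0.0, 0.0, 1.0]]
side 520.252257689103 275.6300733374609 207.69364899618952 [[0.991, -0.091, 0.101, 0.496], [-0.135, -0.552, 0.823, -0.931], [-0.019, -0.829, -0.56, 0.712], [0.0, 0.0, 0.0, 1.0]]
wrist 325.19226210127806 270.7140549042385 210.4427088067461 [[0.424, 0.874, 0.236, 0.203], [0.906, -0.409, -0.113, 0.594], [-0.002, 0.262, -0.965, 0.372], [0.0, 0.0, 0.0, 1.0]]
{'t': 0.15, 'q': [1.015, 0.053, 1.614, 0.0, 1.476, -0.119], 'dq': [-0.0, 0.0, -0.005, -0.0, -0.002, 0.0], 'effort': [0.0, -39.424, -37.072, -0.0, 0.005, 0.0], 'tool_pos': [0.264, 0.566, 0.23], 'tool_rot': [2.649, 1.687, -0.002], 'contact_force': [0.349, 0.04, -0.329], 'wrist_torque': [0.023, -0.022, 0.053], 'opening': 0.085}
```

View pics/top0.png

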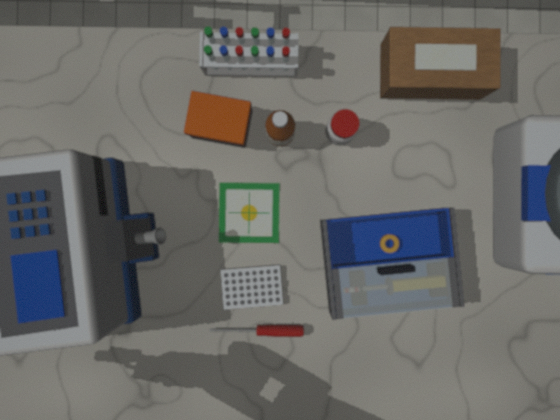

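View pics/side0.png

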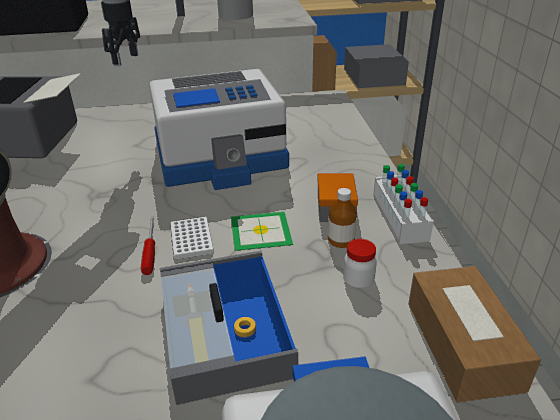

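View pics/wrist0.png

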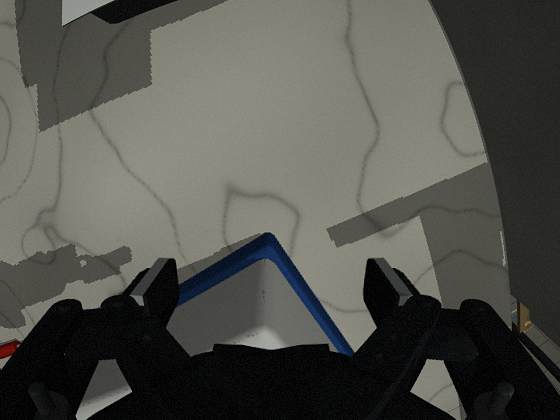

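```bash
python3 - <<'E'
from h import *
crop('top0',310,200,470,325,5,'c_case')
crop('top0',90,190,290,310,4,'c_tube')
crop('side0',150,240,310,400,4,'s_case')
crop('side0',190,120,310,260,5,'s_tube')
E
```

```text
(no output)
```

View pics/c_case.png

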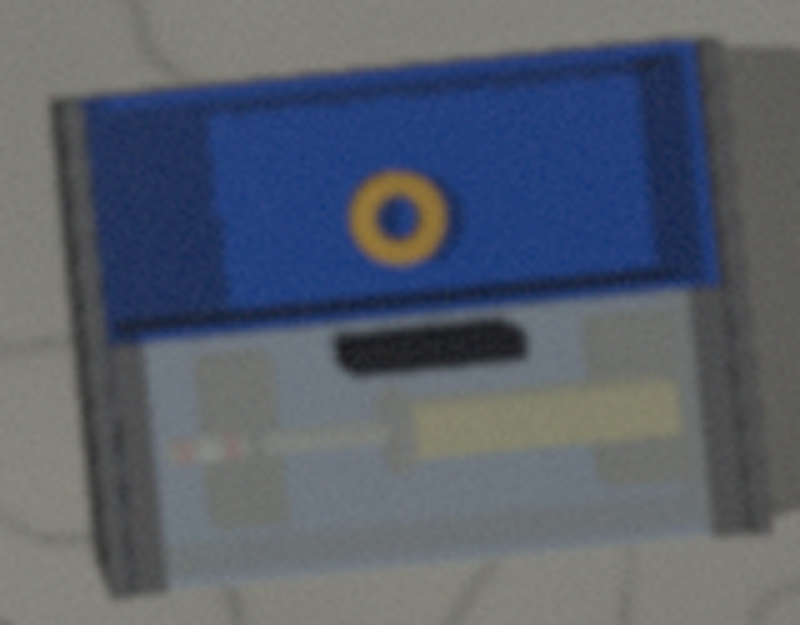

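View pics/c_tube.png

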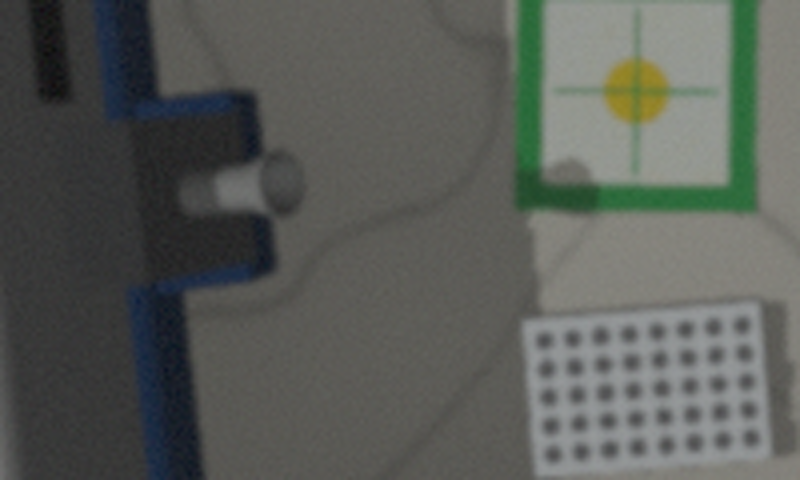

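View pics/s_case.png

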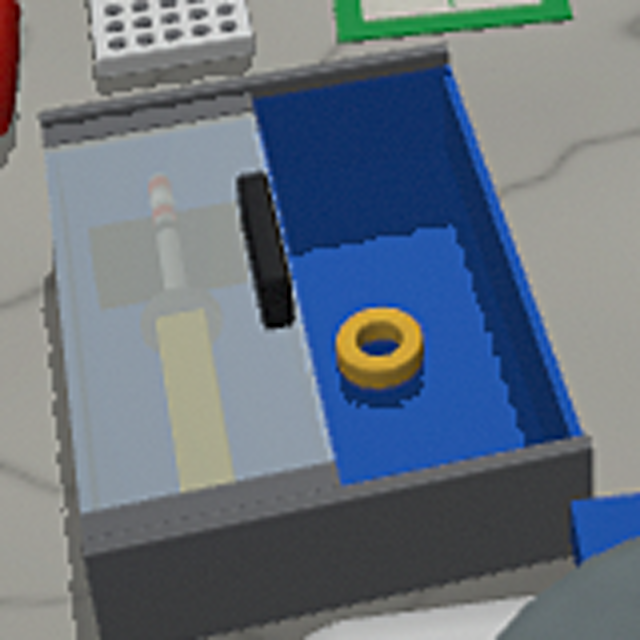

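View pics/s_tube.png

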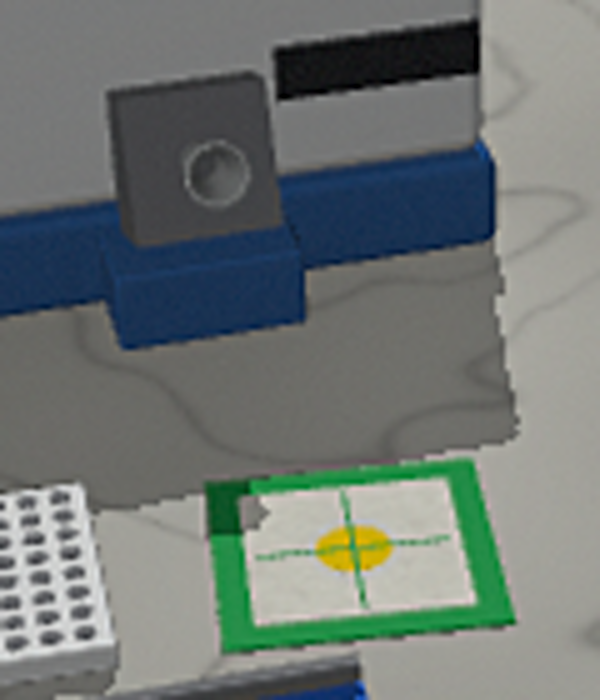

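```bash
python3 - <<'E'
from h import *
t=load('top0');s=load('side0')
C=lambda u,v:(310+u/5,200+v/5)
S=lambda u,v:(150+u/4,240+v/4)
Tt=lambda u,v:(90+u/4,190+v/4)
Ss=lambda u,v:(190+u/5,120+v/5)
P=lambda n,p:print(n,np.round(p,4))
P('bar top',atz(t,*C(432,348),.075)); P('bar side',atz(s,*S(265,250),.075))
P('bar tri',tri([ray(t,*C(432,348)),ray(s,*S(265,250))]))
for n,u in dict(h1=(413,402),h2=(677,380),h3=(680,436),h4=(417,460)).items(): P(n,atz(t,*C(*u),.046))
P('tip',atz(t,*C(168,450),.035));P('tip side',atz(s,*S(157,180),.04));P('tip tri',tri([ray(t,*C(168,450)),ray(s,*S(157,180))]))
P('collar front',atz(t,*C(388,437),.035))
P('mouth tri',tri([ray(t,*Tt(281,183)),ray(s,*Ss(217,173))]));P('mouth top',atz(t,*Tt(281,183),.12));P('mouth side',atz(s,*Ss(217,173),.12))
P('tube at block top',atz(t,*Tt(197,193),.10))
P('mat',atz(t,*Tt(637,91),.002));P('mat s',atz(s,*Ss(353,548),.002))
# plinth front edge, z=45
for u in [(252,95),(272,268),(150,118),(128,288)]: P('pl',atz(t,*Tt(*u),.045))
# case far edge z=.055 , near cover edge, wall edge
for u in [(85,100),(700,40)]: P('far',atz(t,*C(*u),.055))
for u in [(145,342),(690,290),(168,588),(712,535)]: P('cov',atz(t,*C(*u),.06))
for u in [(62,100),(712,40),(120,598),(770,532)]: P('rail',atz(t,*C(*u),.064))
for u in [(523,320),(762,302),(770,460),(535,477)]: P('plate',atz(t,*Tt(*u),.014))
for u in [(517,0),(517,208),(757,210)]: P('mat',atz(t,*Tt(*u),.002))
E
```

```text
bar top [ 0.4693 -0.27    0.075 ]
bar side [ 0.4701 -0.2676  0.075 ]
bar tri [ 0.4699 -0.2695  0.0769]
h1 [ 0.443  -0.2709  0.046 ]
h2 [ 0.4532 -0.3791  0.046 ]
h3 [ 0.4303 -0.3805  0.046 ]
h4 [ 0.4194 -0.2728  0.046 ]
tip [ 0.4202 -0.1726  0.035 ]
tip side [ 0.4197 -0.1761  0.04  ]
tip tri [ 0.4199 -0.1723  0.0365]
collar front [ 0.4265 -0.2638  0.035 ]
mouth tri [0.5334 0.1807 0.121 ]
mouth top [0.5334 0.181  0.12  ]
mouth side [0.5334 0.1825 0.12  ]
tube at block top [0.5269 0.227  0.1   ]
mat [0.5777 0.0276 0.002 ]
mat s [0.5779 0.0298 0.002 ]
pl [0.5733 0.2202 0.045 ]
pl [0.4853 0.2086 0.045 ]
pl [0.561 0.272 0.045]
pl [0.4743 0.2816 0.045 ]
far [ 0.565  -0.1344  0.055 ]
far [ 0.5923 -0.3838  0.055 ]
cov [ 0.4683 -0.159   0.06  ]
cov [ 0.4916 -0.3782  0.06  ]
cov [ 0.37   -0.1692  0.06  ]
cov [ 0.3934 -0.3878  0.06  ]
rail [ 0.565  -0.1242  0.064 ]
rail [ 0.5922 -0.3847  0.064 ]
rail [ 0.3669 -0.1495  0.064 ]
rail [ 0.3958 -0.4092  0.064 ]
plate [0.4556 0.0853 0.014 ]
plate [ 0.4665 -0.0412  0.014 ]
plate [ 0.3829 -0.0465  0.014 ]
plate [0.3727 0.0778 0.014 ]
mat [0.626  0.0929 0.002 ]
mat [0.5139 0.0913 0.002 ]
mat [ 0.5143 -0.0379  0.002 ]
```

```bash
python3 -m handwheel '{"offset":[[0,0,0.5],[0,-0.6,1.3],[0,-1.5,1.5],[0.2,-2.5,1.5],[0.5,-3.5,1.5],[1.0,-4.5,1.5],[1.5,-5.5,1.5],[2.1,-6.6,1.4],[2.7,-7.7,1.2],[3.3,-8.8,1.0]],"roll":[0,-1,-2,-3,-4,-5,-6,-7,-8,-9]}' 45 20
```

```text
t: 1.15
tool_pos: [0.396, 0.2141, 0.2715]
tool_rot: [-3.127, -0.294, -0.002]
contact_force: [1.2, -0.2, 0.2]
opening: 0.0449
```

```bash
python3 - <<'E'
from h import *
crop('top0',0,140,170,360,3,'c_an')
E
```

```text
(no output)
```

View pics/c_an.png

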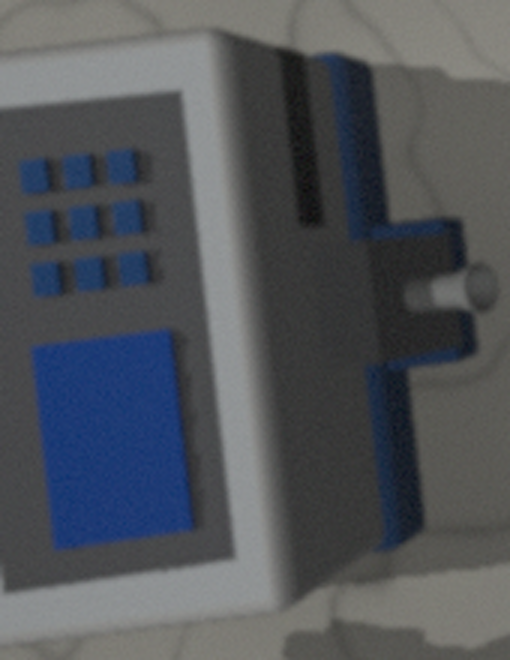

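```bash
python3 - <<'E'
from h import *
t=load('top0')
A=lambda u,v:(u/3,140+v/3)
for a,b,z in [((182,93),(235,557),.2),((368,65),(422,530),.0),((333,57),(385,548),.045),((34,347),(53,548),.2),((0,48),(210,30),.195)]:
    p=atz(t,*A(*a),z);q=atz(t,*A(*b),z);d=q-p;print(np.round(p,3),np.round(q,3),np.degrees(np.arctan2(-d[1],-d[0])))
E
```

```text
[0.643 0.321 0.2  ] [0.39  0.287 0.2  ] 7.595070036363445
[0.685 0.303 0.   ] [0.351 0.258 0.   ] 7.591236093216333
[0.684 0.308 0.045] [0.351 0.267 0.045] 7.035982753730715
[0.503 0.398 0.2  ] [0.394 0.386 0.2  ] 6.588339303927086
[0.667 0.424 0.195] [0.678 0.309 0.195] 95.68351757142108
```

```bash
python3 -m handwheel '{"offset":[[0.4,-1.1,-0.2],[0.8,-2.2,-0.5],[1.1,-3.3,-0.8],[1.3,-4.4,-1.1],[1.4,-5.5,-1.5],[1.5,-6.6,-1.9],[1.6,-7.7,-2.4],[1.75,-8.8,-2.9],[1.85,-9.9,-3.2],[1.85,-11.0,-3.4]],"roll":[0,0,0,-0.3,-0.6,-0.8,-0.8,-0.8,-0.8,-0.8]}'
```

```text
t: 2.15
tool_pos: [0.4687, -0.2256, 0.1339]
tool_rot: [-3.136, -0.169, 0.002]
contact_force: [0.6, 0.0, 1.2]
opening: 0.0446
```

```bash
python3 -m handwheel '{"offset":[[0,-0.5,0],[0,-1.0,-0.2],[0,-1.1,-0.6],[0,-1.1,-1.0],[0,-1.1,-1.4],[0,-1.1,-1.65],[0,-1.1,-1.7],[0,-1.1,-1.7],[0,-1.1,-1.7],[0,-1.1,-1.7]],"roll":[0,0,0,0,0,0,0,0,0,0]}'; python3 - <<'E'
from h import *
snap('wrist','w1');snap('side','s1')
crop('s1',140,220,320,400,3,'s1c')
E
```

```text
t: 3.15
tool_pos: [0.4702, -0.2684, 0.0686]
tool_rot: [3.136, 0.17, 0.002]
contact_force: [0.2, 0.9, -0.3]
opening: 0.0449
```

View pics/w1.png

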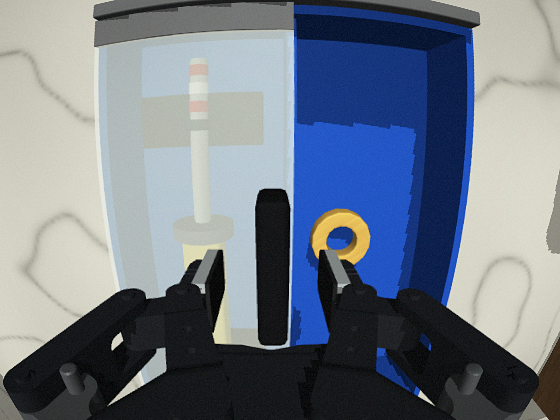

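View pics/s1c.png

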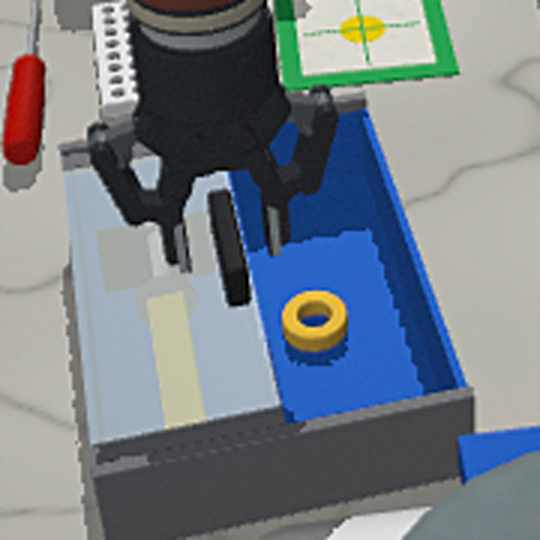

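```bash
python3 -m handwheel '{"offset":[[0,0,0],[0,0,0],[0,0,0],[0,0,0],[0.4,0.04,0],[0.8,0.08,0],[1.2,0.13,0],[1.6,0.17,0],[2.0,0.21,0],[2.3,0.24,0]],"roll":[0,0,0,0,0,0,0,0,0,0]}' 8 20
```

```text
t: 4.25
tool_pos: [0.5618, -0.2581, 0.0679]
tool_rot: [-3.136, -0.17, 0.003]
contact_force: [-1.8, 2.8, 5.2]
opening: 0.0134
```

```bash
python3 -m handwheel '{"offset":[[0.1,0.01,0],[0.2,0.02,0],[0.25,0.025,0],[0.25,0.025,0],[0.25,0.025,0],[0.25,0.025,0],[0.25,0.025,0],[0.25,0.025,0],[0.25,0.025,0],[0.25,0.025,0]],"roll":[0,0,0,0,0,0,0,0,0,0]}'; python3 - <<'E'
from h import *
snap('side','s2')
crop('s2',140,220,320,400,3,'s2c')
E
```

```text
t: 5.25
tool_pos: [0.5701, -0.2572, 0.068]
tool_rot: [-3.136, -0.169, 0.006]
contact_force: [-5.5, 4.0, 7.6]
opening: 0.0135
```

View pics/s2c.png

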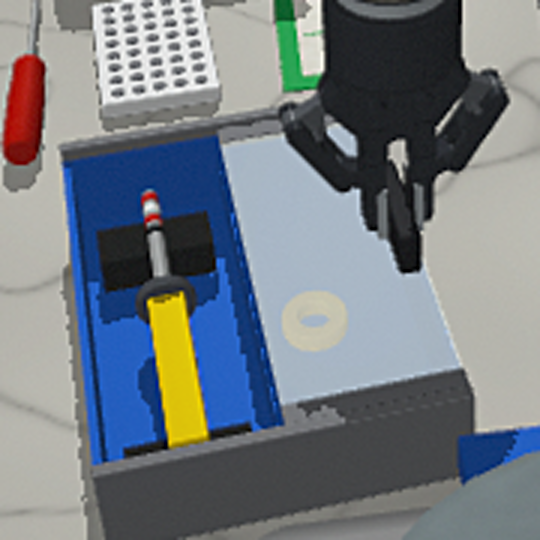

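```bash
python3 -m handwheel '{"offset":[[0.05,0.005,0],[0.1,0.01,0],[0.1,0.01,0],[0.1,0.01,0],[0.05,0,0],[0,0,0],[0,0,0],[0,0,0],[0,0,0],[0,0,0]],"roll":[0,0,0,0,0,0,0,0,0,0]}'; python3 -m handwheel '{"offset":[[0,0,0],[0,0,0],[0,0,0],[0,0,0],[0,0,0.5],[0,0,1.0],[-0.5,0,1.5],[-1.5,-0.5,1.5],[-2.5,-1.0,1.5],[-3.0,-1.5,1.5]],"roll":[0,0,0,0,0,0,0,0,0,0]}' 46
```

```text
t: 6.3
tool_pos: [0.57, -0.2572, 0.0679]
tool_rot: [-3.136, -0.169, 0.006]
contact_force: [-5.4, 3.3, 8.3]
opening: 0.0137
t: 7.3
tool_pos: [0.4493, -0.3177, 0.1274]
tool_rot: [-3.137, -0.169, 0.001]
contact_force: [0.6, 0.1, 0.4]
opening: 0.0463
```

```bash
python3 - <<'E'
from h import *
snap('top','t3');snap('side','s3')
crop('t3',310,200,470,325,5,'t3c')
crop('s3',140,220,320,400,4,'s3c')
E
```

```text
(no output)
```

View pics/t3c.png

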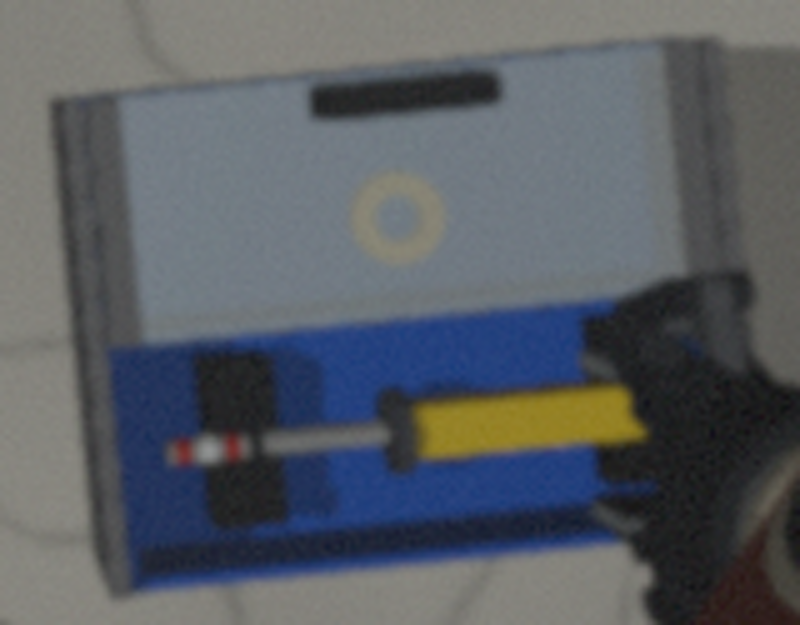

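View pics/s3c.png

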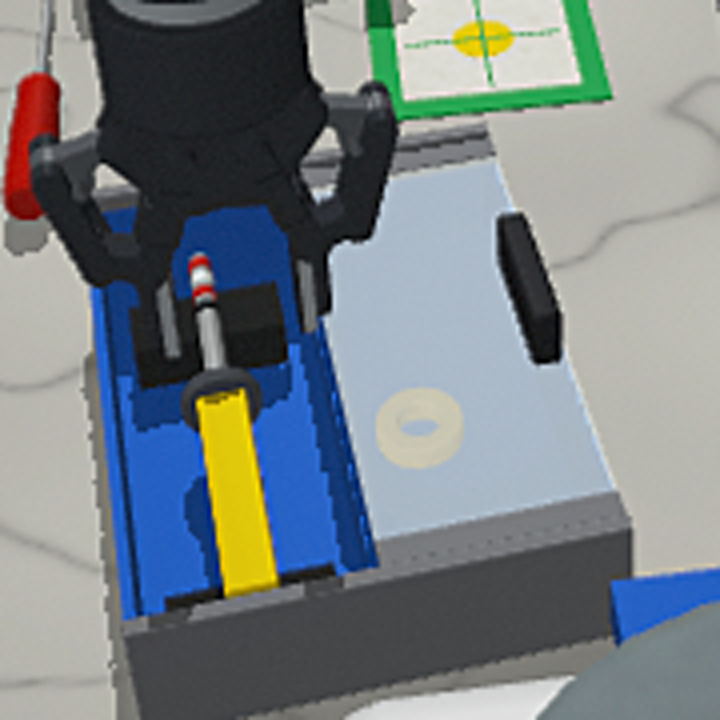

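```bash
python3 -m handwheel '{"offset":[[-0.2,-0.1,0],[-0.4,-0.17,0],[-0.4,-0.17,-0.4],[-0.4,-0.17,-0.9],[-0.4,-0.17,-1.4],[-0.4,-0.17,-1.8],[-0.4,-0.17,-2.0],[-0.4,-0.17,-2.0],[-0.4,-0.17,-2.0],[-0.4,-0.17,-2.0]],"roll":[0,0,0,0,0,0,0,0,0,0]}'; python3 - <<'E'
from h import *
snap('wrist','w4')
E
```

```text
t: 8.4
tool_pos: [0.4363, -0.325, 0.0487]
tool_rot: [3.135, 0.169, 0.002]
contact_force: [-0.0, -0.2, 0.4]
opening: 0.0462
```

View pics/w4.png

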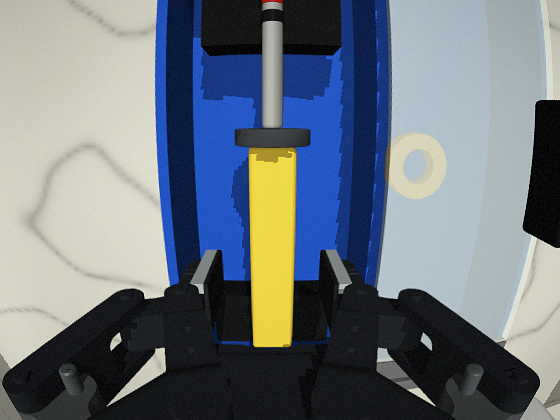

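```bash
python3 -m handwheel '{"offset":[[0,0,-0.3],[0,0,-0.6],[0,0,-0.75],[0,0,-0.75],[0,0,-0.75],[0,0,-0.75],[0,0,-0.75],[0,0,-0.75],[0,0,-0.75],[0,0,-0.75]],"roll":[0,0,0,0,0,0,0,0,0,0]}'; python3 -m handwheel '{"offset":[[0,0,0],[0,0,0],[0,0,0],[0,0,0],[0,0,0],[0,0,0],[0,0,0],[0,0,0.1],[0,0,0.3],[0,0,0.5]],"roll":[0,0,0,0,0,0,0,0,0,0]}' 15 30; python3 - <<'E'
from h import *
snap('wrist','w5')
E
```

```text
t: 9.45
tool_pos: [0.4356, -0.3244, 0.0178]
tool_rot: [3.137, 0.169, 0.0]
contact_force: [-0.8, -0.1, 0.5]
opening: 0.046
t: 10.45
tool_pos: [0.4352, -0.3241, 0.0378]
tool_rot: [-3.136, -0.169, 0.001]
contact_force: [-0.2, -0.0, -1.1]
opening: 0.0216
```

View pics/w5.png

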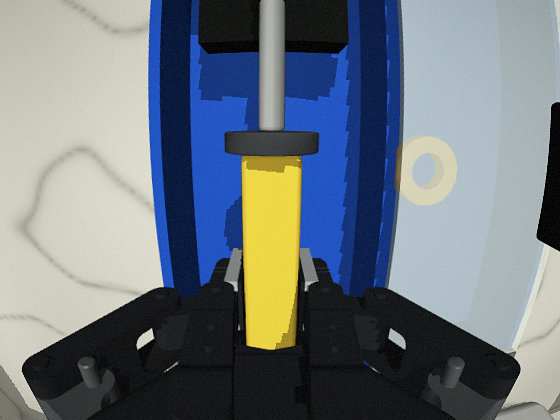

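```bash
python3 -m handwheel '{"offset":[[0,0,0.5],[0,0,1.2],[0,0,1.9],[0,0.2,2.6],[0.3,0.8,3.0],[0.8,1.6,3.1],[1.3,2.4,3.1],[1.8,3.3,3.1],[2.2,4.2,3.1],[2.6,5.1,3.1]],"roll":[0,0,0,0,0,0,0,0.1,0.2,0.23]}' - 40; python3 -m handwheel '{"offset":[[0.2,0.8,0],[0.35,1.6,0],[0.45,2.3,0],[0.45,2.7,-0.2],[0.45,2.95,-0.5],[0.45,2.95,-0.8],[0.45,2.95,-1.1],[0.45,2.95,-1.3],[0.45,2.95,-1.4],[0.45,2.95,-1.4]],"roll":[0,0,0,0,0,0,0,0,0,0]}'; python3 - <<'E'
from h import *
print({k:np.round(v,4).tolist() for k,v in ctrl.get_obs().items() if k in('tool_pos','tool_rot','contact_force','wrist_torque')})
snap('side','s6');snap('top','t6')
crop('s6',150,90,350,240,4,'s6c');crop('t6',130,200,330,310,4,'t6c')
E
```

```text
t: 11.5
tool_pos: [0.5401, -0.1189, 0.1621]
tool_rot: [3.134, 0.207, 0.001]
contact_force: [-1.1, -0.5, -1.8]
opening: 0.0211
t: 12.5
tool_pos: [0.557, -0.0029, 0.1046]
tool_rot: [-3.135, -0.205, 0.003]
contact_force: [-0.0, -0.4, -1.8]
opening: 0.0213
{'tool_pos': [0.557, -0.0029, 0.1046], 'tool_rot': [-3.1346, -0.2053, 0.0025], 'contact_force': [-0.0467, -0.4336, -1.7686], 'wrist_torque': [-0.0119, -0.0198, 0.0185]}
```

View pics/s6c.png

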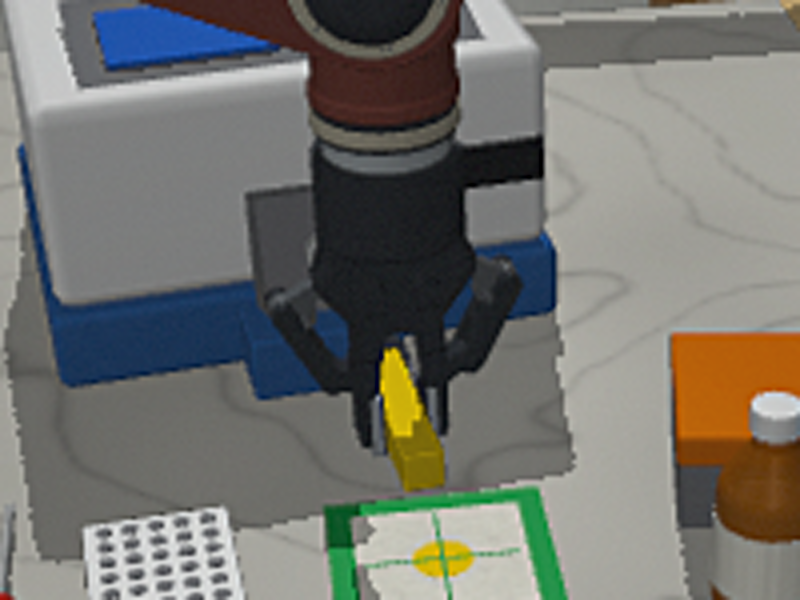

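View pics/t6c.png

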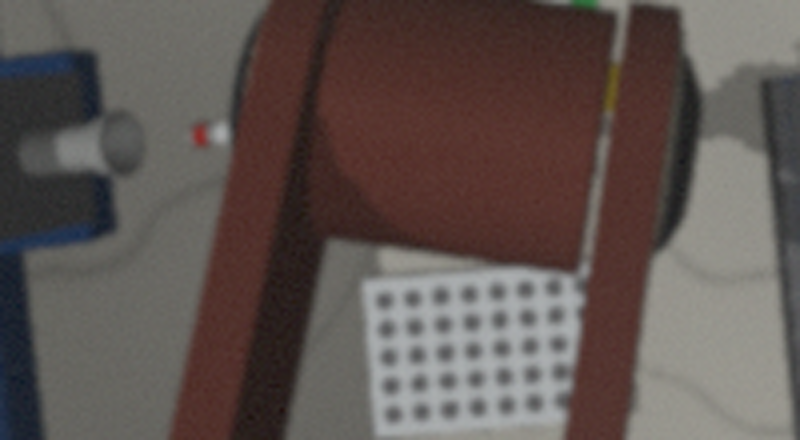

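```bash
python3 - <<'E'
from h import *
t=load('t6')
print(atz(t,178,233.75,.117), atz(t,161.0,235.75,.12))
d=snap('wrist','w6'); m=[.5334,.1807,.1205]
print(proj(d,m,True), proj(d,[.5372,.1506,.1215],True)); print(d['T'])
crop('w6',200,0,360,160,5,'w6c')
E
```

```text
[0.53725476 0.14909681 0.117     ] [0.53336884 0.17958278 0.12      ]
(np.float64(272.8195265142425), np.float64(-121.10442992201968)) (np.float64(272.6523815769358), np.float64(-75.70222811503612))
[[ 9.91547860e-01  1.25189610e-01  3.40646916e-02  5.47917995e-01]
 [ 1.29741440e-01 -9.56797178e-01 -2.60204378e-01  6.24737461e-02]
 [ 1.81162435e-05  2.62424696e-01 -9.64952475e-01  2.47330427e-01]
 [ 0.00000000e+00  0.00000000e+00  0.00000000e+00  1.00000000e+00]]
```

View pics/w6.png

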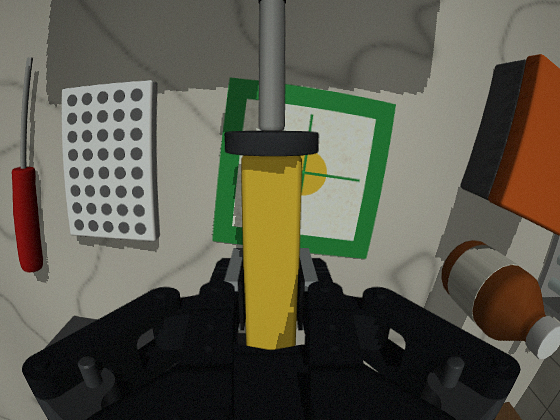

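View pics/w6c.png

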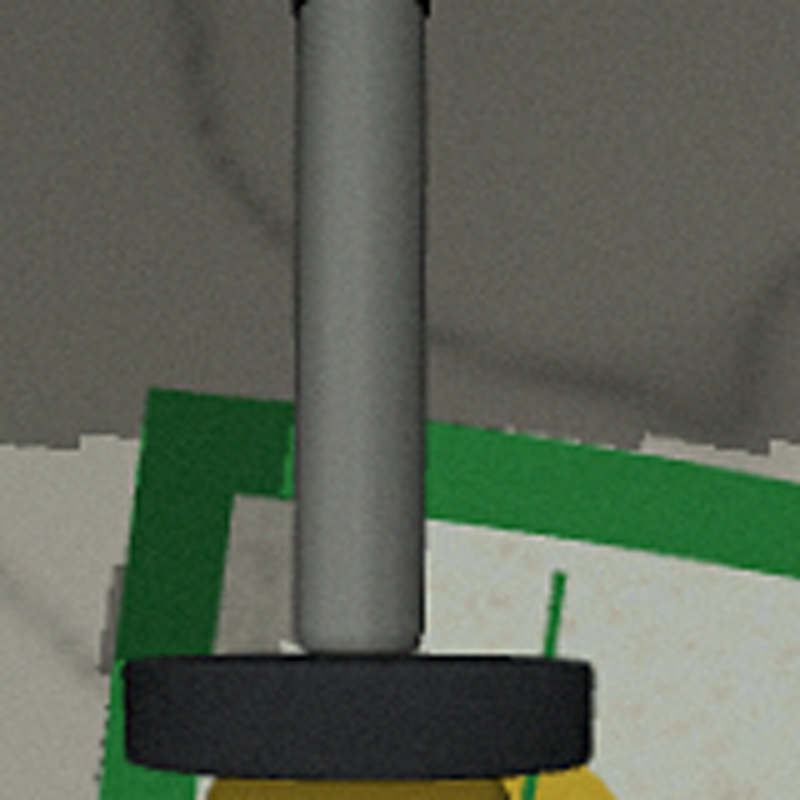

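```bash
cat > plan.py <<'E'
import numpy as np
L=.153; m=np.array([.5334,.1807,.1205]); a=np.radians(20); y=np.radians(7.4); h=np.array([-np.sin(y),np.cos(y),0])
def tcp(d,th):
    th=np.radians(th); d=d/1000
    return m+h*(d*np.cos(a)-L*np.cos(th))+np.array([0,0,1])*(-d*np.sin(a)+L*np.sin(th)-.0172)
def table(c,seq):
    for d,th in seq: print(d,th,np.round((tcp(d,th)-c)/.04,2))
E
python3 - <<'E'
from plan import *
c=np.array([.5575,-.0035,.1048])
table(c,[(-20,0),(-10,0),(0,0),(8,0)])
c=tcp(8,0)
table(c,[(9,2),(10,4),(11,6),(12,8),(14,11),(16,14),(18,17),(20,19),(23,21),(26,21)])
c=tcp(26,21);print()
table(c,[(32,20.5),(39,20),(46,20),(53,20),(60,20),(67,20),(74,20),(80,20),(85,20),(88,20),(92,20),(94,20),(96,20)])
E
```

```text
-20 0 [-0.05  0.35  0.13]
-10 0 [-0.08  0.58  0.05]
0 0 [-0.11  0.81 -0.04]
8 0 [-0.13  1.   -0.11]
9 2 [-0.    0.03  0.12]
10 4 [-0.01  0.06  0.25]
11 6 [-0.01  0.09  0.37]
12 8 [-0.02  0.13  0.5 ]
14 11 [-0.03  0.21  0.68]
16 14 [-0.04  0.3   0.86]
18 17 [-0.05  0.4   1.03]
20 19 [-0.06  0.49  1.14]
23 21 [-0.08  0.6   1.24]
26 21 [-0.09  0.67  1.22]

32 20.5 [-0.02  0.13 -0.08]
39 20 [-0.04  0.28 -0.17]
46 20 [-0.06  0.44 -0.23]
53 20 [-0.08  0.61 -0.29]
60 20 [-0.1   0.77 -0.35]
67 20 [-0.12  0.93 -0.41]
74 20 [-0.14  1.1  -0.47]
80 20 [-0.16  1.23 -0.52]
85 20 [-0.18  1.35 -0.57]
88 20 [-0.18  1.42 -0.59]
92 20 [-0.2   1.51 -0.63]
94 20 [-0.2   1.56 -0.64]
96 20 [-0.21  1.61 -0.66]
```

```bash
python3 -m handwheel '{"offset":[[-0.03,0.2,-0.05],[-0.05,0.4,-0.1],[-0.08,0.6,-0.11],[-0.1,0.8,-0.11],[-0.12,0.9,-0.11],[-0.13,1.0,-0.11],[-0.13,1.0,-0.11],[-0.13,1.0,-0.11],[-0.13,1.0,-0.11],[-0.13,1.0,-0.11]],"roll":[0,0,0,0,0,0,0,0,0,0]}' - 22; python3 - <<'E'
from h import *
snap('top','t7')
crop('t7',130,200,280,300,5,'t7c')
E
```

```text
t: 13.65
tool_pos: [0.5524, 0.0374, 0.1012]
tool_rot: [3.135, 0.206, 0.0]
contact_force: [0.1, 0.2, -1.2]
opening: 0.0212
```

View pics/t7c.png

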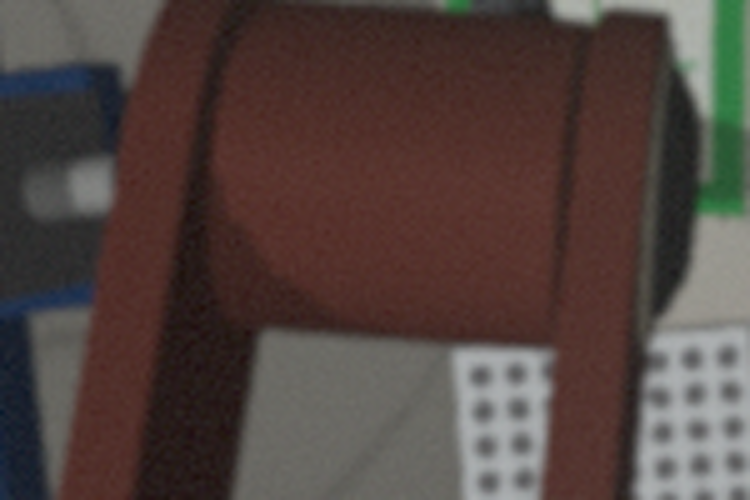

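```bash
python3 -m handwheel '{"offset":[[0,0.03,0.06],[0,0.03,0.12],[0,0.05,0.18],[-0.01,0.06,0.25],[-0.01,0.07,0.31],[-0.01,0.09,0.37],[-0.02,0.11,0.44],[-0.02,0.13,0.5],[-0.02,0.13,0.5],[-0.02,0.13,0.5]],"roll":[0,0,0,0,0,0,0,0,0,0]}' - 22; python3 - <<'E'
from h import *
print({k:np.round(v,4).tolist() for k,v in ctrl.get_obs().items() if k in('tool_pos','tool_rot','contact_force','wrist_torque')})
snap('wrist','w8');snap('side','s8')
crop('s8',150,90,350,240,4,'s8c')
E
```

```text
t: 14.7
tool_pos: [0.5517, 0.0419, 0.1215]
tool_rot: [3.133, 0.207, 0.001]
contact_force: [1.6, -5.7, -3.4]
opening: 0.0216
{'tool_pos': [0.5517, 0.0419, 0.1215], 'tool_rot': [3.1327, 0.2068, 0.0006], 'contact_force': [1.5739, -5.6511, -3.3818], 'wrist_torque': [-1.1604, -0.243, -0.0412]}
```

View pics/w8.png

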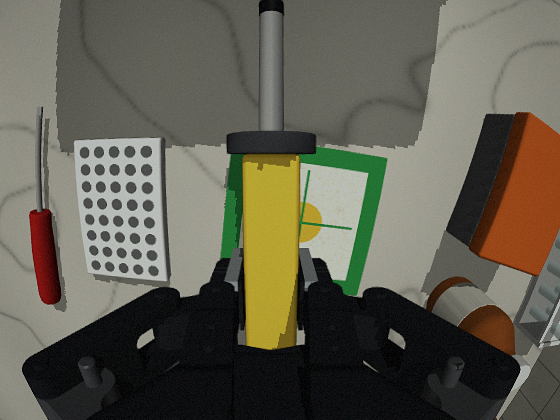

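View pics/s8c.png

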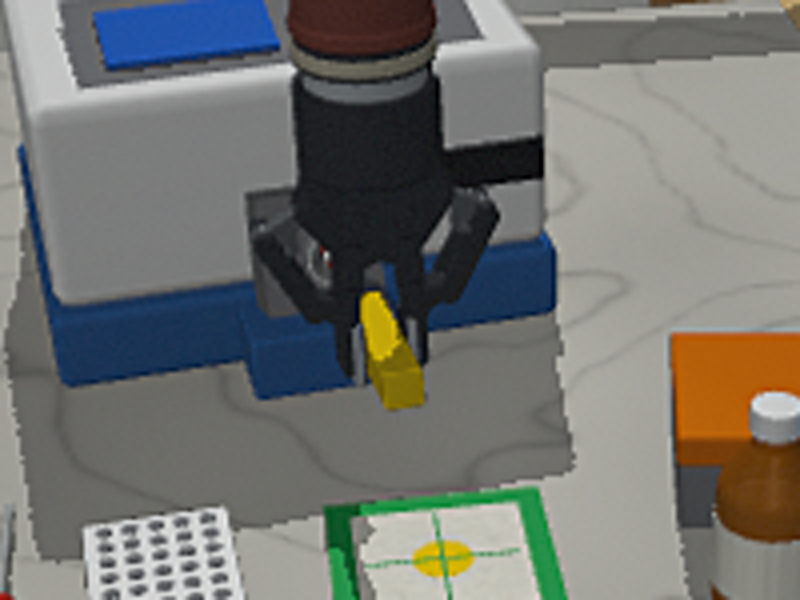

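```bash
python3 -m handwheel '{"offset":[[0,0.04,0.09],[-0.01,0.08,0.18],[-0.01,0.13,0.27],[-0.02,0.17,0.36],[-0.03,0.22,0.45],[-0.03,0.27,0.53],[-0.04,0.36,0.64],[-0.06,0.47,0.74],[-0.07,0.54,0.72],[-0.07,0.54,0.72]],"roll":[0,0,0,0,0,0,0,0,0,0]}' - 22; python3 - <<'E'
from h import *
print({k:np.round(v,4).tolist() for k,v in ctrl.get_obs().items() if k in('tool_pos','tool_rot','contact_force','wrist_torque')})
snap('wrist','w9');snap('side','s9')
crop('s9',150,90,350,240,4,'s9c')
E
```

```text
t: 15.8
tool_pos: [0.5485, 0.0653, 0.1499]
tool_rot: [-3.133, -0.208, 0.0]
contact_force: [0.6, -0.6, -2.2]
opening: 0.0214
{'tool_pos': [0.5485, 0.0653, 0.1499], 'tool_rot': [-3.1333, -0.2076, 0.0002], 'contact_force': [0.6036, -0.5875, -2.1837], 'wrist_torque': [-0.3445, -0.1364, -0.0977]}
```

View pics/w9.png

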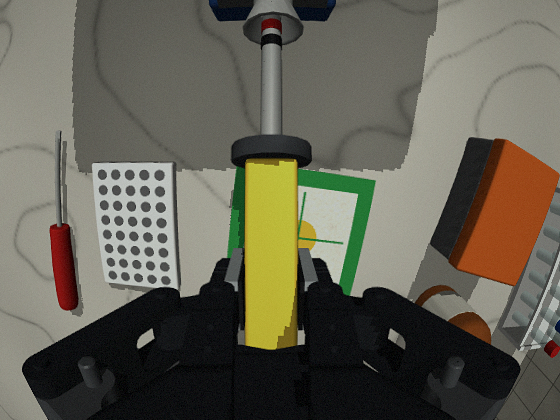

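View pics/s9c.png

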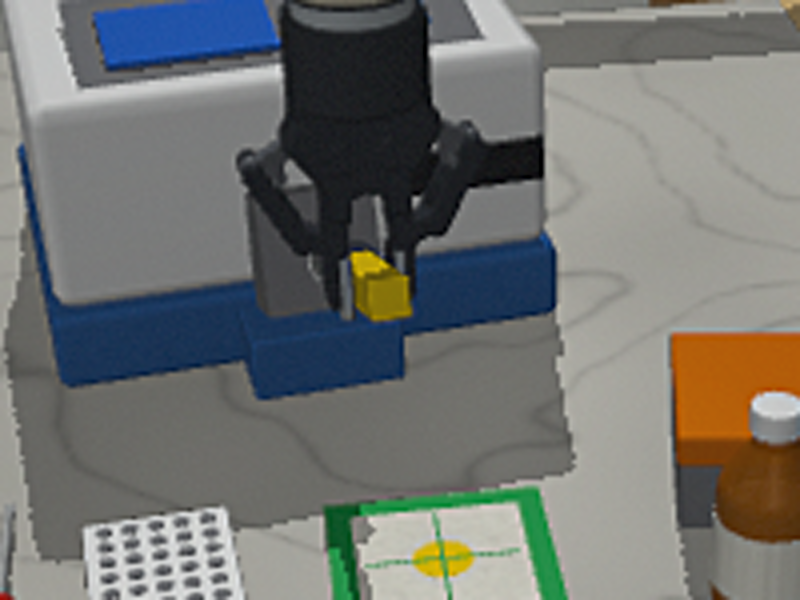

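```bash
python3 -m handwheel '{"offset":[[-0.02,0.13,-0.08],[-0.04,0.28,-0.17],[-0.06,0.4,-0.22],[-0.07,0.52,-0.26],[-0.08,0.61,-0.29],[-0.09,0.69,-0.32],[-0.1,0.77,-0.35],[-0.11,0.85,-0.38],[-0.12,0.93,-0.41],[-0.12,0.93,-0.41]],"roll":[0,0,0,0,0,0,0,0,0,0]}' - 25; python3 - <<'E'
from h import *
print({k:np.round(v,4).tolist() for k,v in ctrl.get_obs().items() if k in('tool_pos','tool_rot','contact_force','wrist_torque')})
snap('wrist','w10')
from plan import *
print(tcp(26,21),tcp(67,20))
E
```

```text
t: 16.9
tool_pos: [0.5438, 0.102, 0.1334]
tool_rot: [-3.135, -0.208, 0.001]
contact_force: [-0.3, 0.9, -1.1]
opening: 0.0214
{'tool_pos': [0.5438, 0.102, 0.1334], 'tool_rot': [-3.1347, -0.2076, 0.0006], 'contact_force': [-0.3236, 0.915, -1.1124], 'wrist_torque': [-0.0061, 0.0261, 0.0205]}
[0.54865015 0.06328039 0.14923777] [0.54380843 0.10055952 0.13271373]
```

View pics/w10.png

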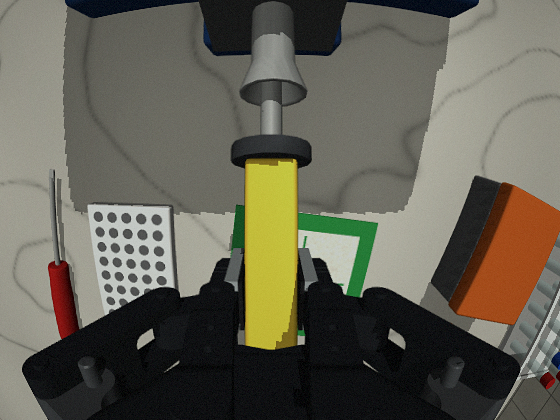

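```bash
python3 -m handwheel '{"offset":[[-0.01,0.1,-0.04],[-0.03,0.2,-0.07],[-0.04,0.3,-0.11],[-0.05,0.4,-0.15],[-0.06,0.47,-0.17],[-0.07,0.53,-0.2],[-0.08,0.58,-0.22],[-0.08,0.63,-0.23],[-0.09,0.66,-0.24],[-0.09,0.66,-0.24]],"roll":[0,0,0,0,0,0,0,0,0,0]}' - 30; python3 - <<'E'
from h import *
print({k:np.round(v,4).tolist() for k,v in ctrl.get_obs().items() if k in('tool_pos','tool_rot','contact_force','wrist_torque')})
snap('wrist','w11');crop('w11',200,60,340,200,4,'w11c')
from plan import *
print(tcp(92,20),tcp(95,20))
E
```

```text
t: 17.95
tool_pos: [0.5407, 0.1259, 0.1247]
tool_rot: [3.13, 0.207, 0.0]
contact_force: [-1.6, -8.5, 1.7]
opening: 0.0213
{'tool_pos': [0.5407, 0.1259, 0.1247], 'tool_rot': [3.1295, 0.2071, 0.0001], 'contact_force': [-1.6312, -8.4589, 1.6605], 'wrist_torque': [-1.3117, 0.2705, 0.1511]}
[0.54078272 0.12385617 0.12416323] [0.54041964 0.12665177 0.12313717]
```

View pics/w11c.png

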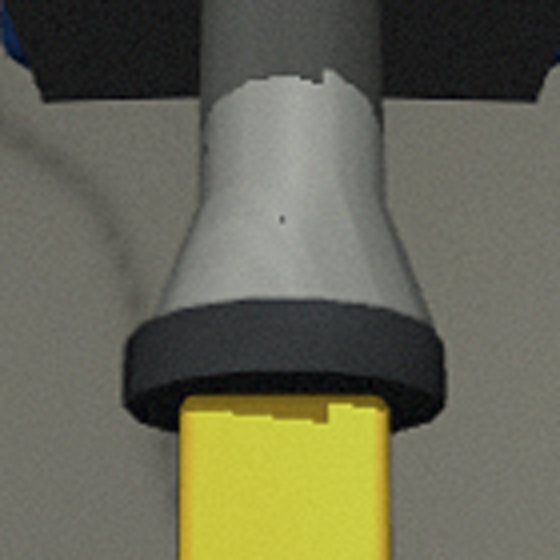

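```bash
python3 -m handwheel '{"offset":[[0,0.03,-0.01],[-0.01,0.06,-0.02],[-0.01,0.08,-0.03],[-0.01,0.08,-0.03],[-0.01,0.08,-0.03],[-0.01,0.08,-0.03],[-0.01,0.08,-0.03],[-0.01,0.08,-0.03],[-0.01,0.08,-0.03],[-0.01,0.08,-0.03]],"roll":[0,0,0,0,0,0,0,0,0,0]}'; python3 - <<'E'
from plan import *
c=tcp(92,20)
table(c,[(88,20),(80,20),(70,20),(60,20),(50,20),(42,20),(35,20),(30,20)])
c=tcp(30,20);print()
table(c,[(24,18),(20,15),(17,12),(15,9),(14,6),(13,3),(12,0),(12,-1),(12,-2),(12,-3)])
E
```

```text
t: 19.0
tool_pos: [0.5408, 0.126, 0.1248]
tool_rot: [3.123, 0.206, -0.0]
contact_force: [-3.3, -19.6, 8.4]
opening: 0.0212
88 20 [ 0.01 -0.09  0.03]
80 20 [ 0.04 -0.28  0.1 ]
70 20 [ 0.07 -0.51  0.19]
60 20 [ 0.1  -0.75  0.27]
50 20 [ 0.13 -0.98  0.36]
42 20 [ 0.15 -1.16  0.43]
35 20 [ 0.17 -1.33  0.49]
30 20 [ 0.19 -1.44  0.53]

24 18 [ 0.02 -0.18 -0.07]
20 15 [ 0.04 -0.33 -0.23]
17 12 [ 0.06 -0.45 -0.4 ]
15 9 [ 0.07 -0.53 -0.58]
14 6 [ 0.08 -0.58 -0.77]
13 3 [ 0.08 -0.62 -0.96]
12 0 [ 0.08 -0.65 -1.15]
12 -1 [ 0.08 -0.65 -1.22]
12 -2 [ 0.08 -0.65 -1.29]
12 -3 [ 0.08 -0.64 -1.35]
```

```bash
python3 -m handwheel '{"offset":[[0.02,-0.13,0.05],[0.04,-0.3,0.11],[0.06,-0.48,0.18],[0.09,-0.66,0.25],[0.11,-0.84,0.31],[0.13,-1.02,0.38],[0.16,-1.2,0.45],[0.18,-1.38,0.52],[0.2,-1.57,0.58],[0.2,-1.57,0.58]],"roll":[0,0,0,0,0,0,0,0,0,0]}' - 30; python3 - <<'E'
from h import *
print({k:np.round(v,4).tolist() for k,v in ctrl.get_obs().items() if k in('tool_pos','tool_rot','contact_force','wrist_torque')})
snap('wrist','w12')
from plan import *
print(tcp(30,20))
E
```

```text
t: 20.0
tool_pos: [0.5484, 0.0675, 0.1465]
tool_rot: [3.135, 0.205, 0.001]
contact_force: [-0.2, 0.7, -1.6]
opening: 0.0212
{'tool_pos': [0.5484, 0.0675, 0.1465], 'tool_rot': [3.1346, 0.2051, 0.0014], 'contact_force': [-0.1648, 0.6966, -1.6415], 'wrist_torque': [0.0338, -0.029, 0.0166]}
[0.54828648 0.06608047 0.14536848]
```

View pics/w12.png

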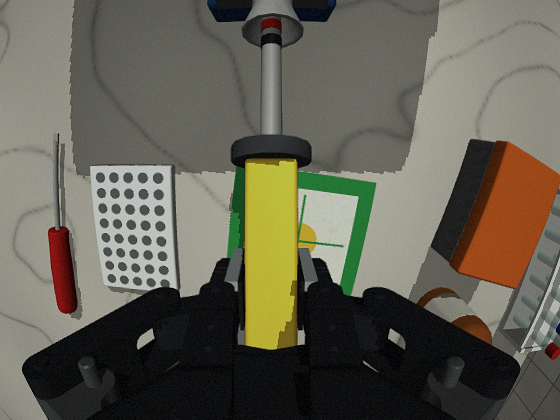

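```bash
python3 -m handwheel '{"offset":[[0.02,-0.18,-0.07],[0.03,-0.26,-0.15],[0.04,-0.33,-0.23],[0.05,-0.39,-0.32],[0.06,-0.45,-0.4],[0.07,-0.49,-0.49],[0.07,-0.53,-0.58],[0.08,-0.56,-0.68],[0.08,-0.58,-0.77],[0.08,-0.58,-0.77]],"roll":[0,0,0,0,0,0,0,0,0,0]}' - 22; python3 - <<'E'
from h import *
print({k:np.round(v,4).tolist() for k,v in ctrl.get_obs().items() if k in('tool_pos','tool_rot','contact_force','wrist_torque')})
snap('wrist','w13');snap('side','s13')
crop('s13',150,90,350,240,4,'s13c')
E
```

```text
t: 21.05
tool_pos: [0.551, 0.045, 0.1146]
tool_rot: [3.134, 0.206, -0.001]
contact_force: [0.1, 1.4, 2.0]
opening: 0.0215
{'tool_pos': [0.551, 0.045, 0.1146], 'tool_rot': [3.1345, 0.2063, -0.0007], 'contact_force': [0.1133, 1.3938, 1.9961], 'wrist_torque': [0.5387, -0.0933, -0.1154]}
```

View pics/w13.png

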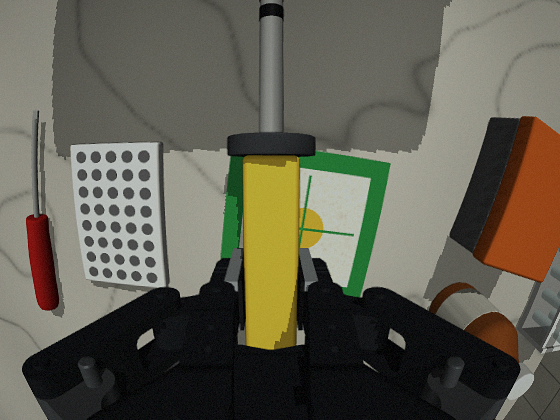

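View pics/s13c.png

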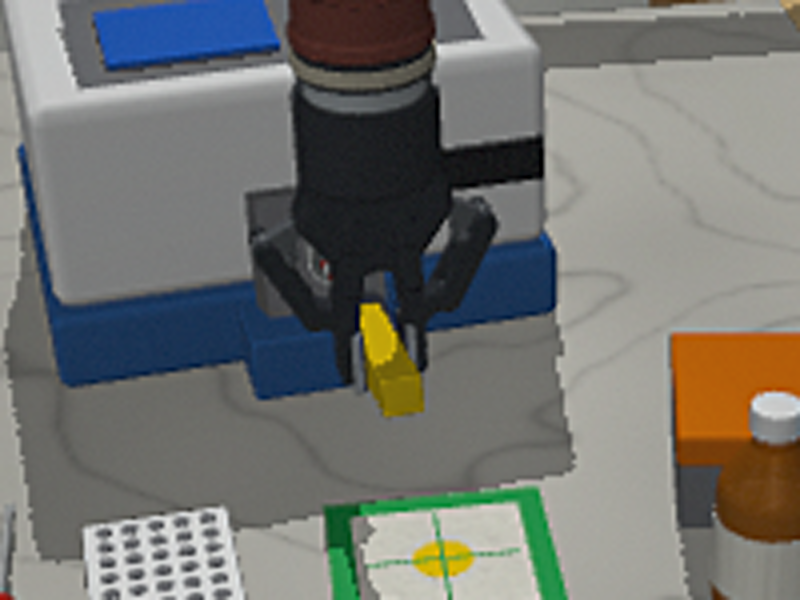

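```bash
python3 -m handwheel '{"offset":[[0,-0.01,-0.05],[0,-0.02,-0.1],[0,-0.03,-0.16],[0,-0.04,-0.22],[0,-0.05,-0.28],[0,-0.06,-0.34],[0,-0.07,-0.4],[0,-0.07,-0.45],[0,-0.07,-0.45],[0,-0.07,-0.45]],"roll":[0,0,0,0,0,0,0,0,0,0]}' - 22; python3 - <<'E'
from h import *
print({k:np.round(v,4).tolist() for k,v in ctrl.get_obs().items() if k in('tool_pos','tool_rot','contact_force','wrist_torque')})
snap('wrist','w14')
a=cv2.imread('pics/w6.png')[0:180,200:340];b=cv2.imread('pics/w14.png')[0:180,200:340]
cv2.imwrite('pics/cmp14.png',cv2.resize(np.hstack([a,b]),None,fx=2.85,fy=3,interpolation=cv2.INTER_CUBIC))
E
```

```text
t: 22.15
tool_pos: [0.5511, 0.0424, 0.0972]
tool_rot: [3.135, 0.207, -0.0]
contact_force: [0.7, 1.1, 1.1]
opening: 0.0213
{'tool_pos': [0.5511, 0.0424, 0.0972], 'tool_rot': [3.1346, 0.2071, -0.0002], 'contact_force': [0.7064, 1.0989, 1.1169], 'wrist_torque': [0.5503, -0.015, -0.0654]}
```

View pics/cmp14.png

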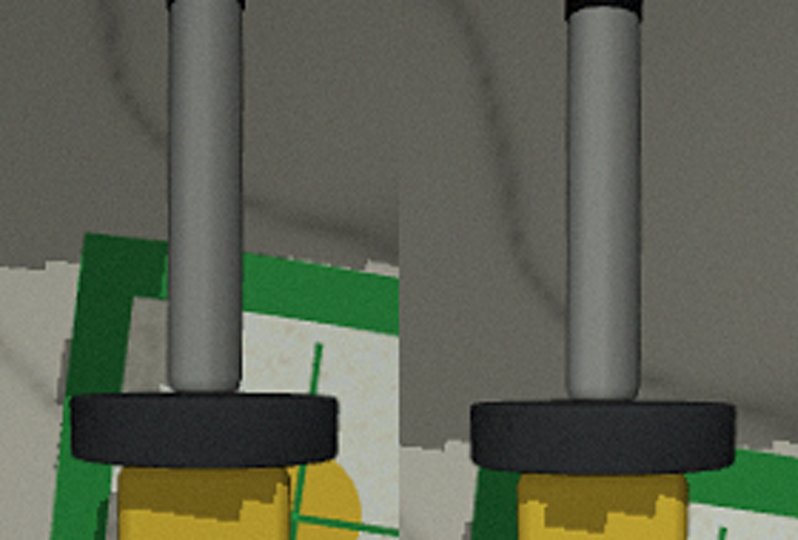

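```bash
python3 -m handwheel '{"offset":[[0,0,-0.04],[0,0,-0.09],[0,0,-0.09],[0,0,0],[0.03,-0.2,0.03],[0.07,-0.5,0.05],[0.11,-0.85,0.1],[0.15,-1.2,0.2],[0.19,-1.5,0.3],[0.19,-1.5,0.3]],"roll":[0,0,0,0,0,0,0,0,0,0]}' - 22; python3 - <<'E'
from h import *
print({k:np.round(v,4).tolist() for k,v in ctrl.get_obs().items() if k in('tool_pos','tool_rot','contact_force','wrist_torque')})
snap('wrist','w15');snap('top','t15');crop('t15',130,200,330,310,4,'t15c')
a=cv2.imread('pics/w6.png')[0:180,200:340];b=cv2.imread('pics/w15.png')[0:180,200:340]
cv2.imwrite('pics/cmp15.png',cv2.resize(np.hstack([a,b]),None,fx=2.85,fy=3,interpolation=cv2.INTER_CUBIC))
E
```

```text
t: 23.2
tool_pos: [0.5597, -0.0196, 0.1103]
tool_rot: [3.134, 0.203, 0.003]
contact_force: [-0.0, -0.2, -2.1]
opening: 0.0211
{'tool_pos': [0.5597, -0.0196, 0.1103], 'tool_rot': [3.1342, 0.203, 0.0029], 'contact_force': [-0.0358, -0.1649, -2.0753], 'wrist_torque': [-0.0033, -0.036, -0.0039]}
```

View pics/cmp15.png

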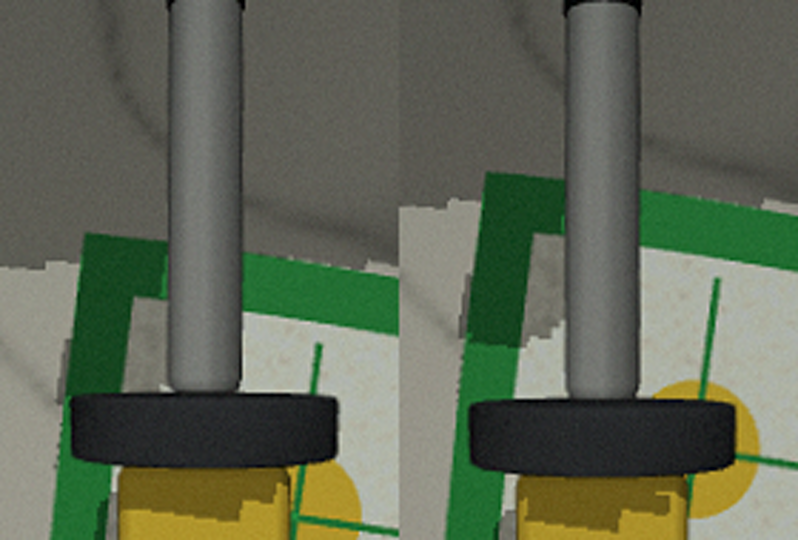

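View pics/t15c.png

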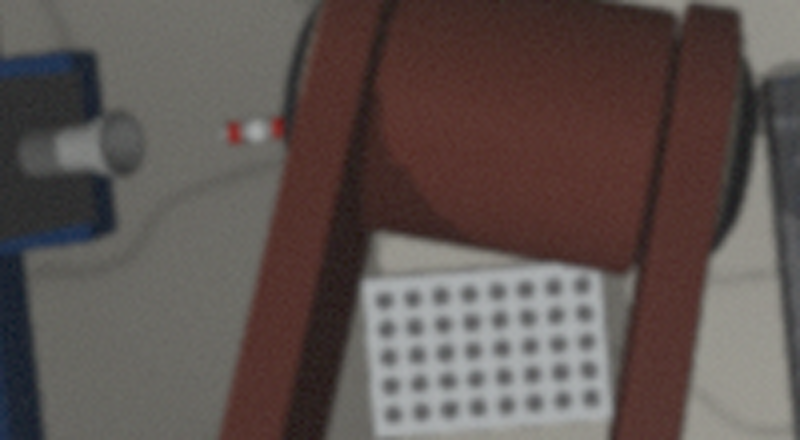

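```bash
python3 -m handwheel '{"offset":[[0,-0.1,0.3],[-0.1,-0.2,0.7],[-0.4,-0.2,1.1],[-0.8,-0.1,1.4],[-1.2,0,1.4],[-1.6,0.1,1.4],[-2.0,0.3,1.4],[-2.4,0.4,1.4],[-2.8,0.6,1.4],[-3.1,0.7,1.4]],"roll":[0,-0.7,-1.7,-2.8,-3.9,-5,-6.1,-7.2,-8.3,-9.4]}' - 30; python3 -m handwheel '{"offset":[[-0.1,0,0],[-0.2,0,0],[-0.2,0,0],[-0.2,0,0],[-0.2,0,0],[-0.2,0,0],[-0.2,0,0],[-0.2,0,0],[-0.2,0,0],[-0.2,0,0]],"roll":[-1,-2,-3,-4,-4.8,-5.4,-5.6,-5.6,-5.6,-5.6]}'; python3 - <<'E'
from h import *
print({k:np.round(v,4).tolist() for k,v in ctrl.get_obs().items() if k in('tool_pos','tool_rot','contact_force','q')})
snap('side','s16');snap('top','t16');crop('t16',150,150,310,290,4,'t16c');crop('s16',160,130,320,260,5,'s16c')
E
```

```text
t: 24.3
tool_pos: [0.4339, 0.0112, 0.1658]
tool_rot: [-2.858, 1.304, -0.001]
contact_force: [-0.5, -0.1, -2.0]
opening: 0.0212
t: 25.3
tool_pos: [0.4267, 0.0105, 0.1653]
tool_rot: [-2.364, 2.069, -0.0]
contact_force: [0.8, -0.0, -0.9]
opening: 0.0211
{'q': [-0.1501, -0.4068, 2.126, 0.0, 1.4224, 1.2882], 'tool_pos': [0.4267, 0.0105, 0.1653], 'tool_rot': [-2.3636, 2.0694, -0.0], 'contact_force': [0.7713, -0.0323, -0.8745]}
```

View pics/s16.png

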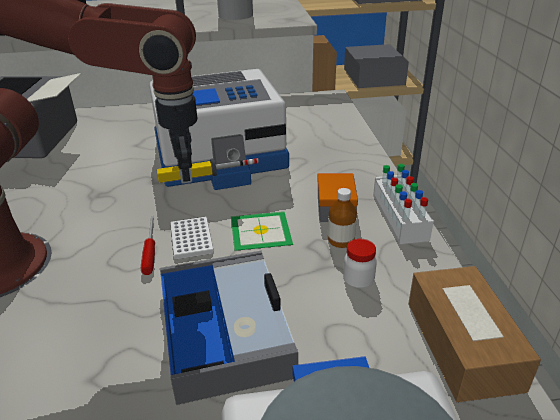

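View pics/s16c.png

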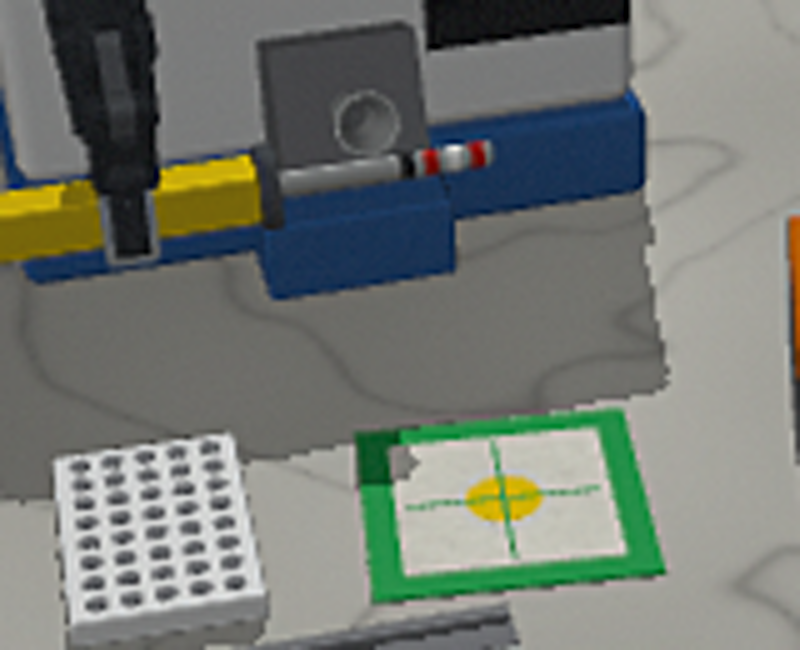

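View pics/t16c.png

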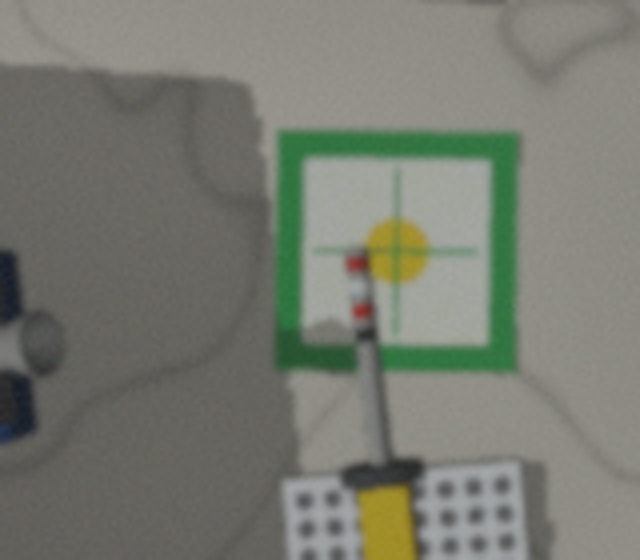

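```bash
python3 - <<'E'
from h import *
t=load('t16');s=load('s16')
tip=tri([ray(t,238.75,211.4),ray(s,160+491/5,130+153/5)])
b=tri([ray(t,150+381/4,150+463/4),ray(s,160+283/5,130+184/5)])
d=tip-b
print(tip,b,np.linalg.norm(d),np.degrees(np.arcsin(d[2]/np.linalg.norm(d))))
# expected side pixels for tilts with base at known axis z
for th in(-4,-2,0,2,4):
    x=np.array([np.cos(.13)*np.cos(np.radians(th)),np.sin(.13)*np.cos(np.radians(th)),np.sin(np.radians(th))])
    B=np.array([.4267,.0105,.1825])
    print(th,np.round(proj(s,B+x*.059),1),np.round(proj(s,B+x*.151),1))
E
```

```text
[0.57962639 0.02942174 0.18249815] [0.48995164 0.01697914 0.18319517] 0.09053653922462192 -0.4411143258071074
-4 [213.7 168.7] [256.8 165. ]
-2 [213.6 167.8] [256.9 162.8]
0 [213.6 167. ] [256.8 160.6]
2 [213.5 166.1] [256.7 158.4]
4 [213.3 165.2] [256.4 156.2]
```

```bash
python3 -m handwheel '{"offset":[[0,0,0],[0,0,0],[0,0,0],[0,0,0],[0,0,0],[0,0,0],[0,0,0],[0,0,0],[0,0,0],[0,0,0]],"roll":[0,0,0,0,0,0,0,0,0,0]}' - 40; python3 - <<'E'
from h import *
o=ctrl.get_obs();print(np.round(o['dq'],4),o['t'],np.round(o['tool_pos'],4))
snap('top','t17');snap('side','s17')
a=cv2.imread('pics/top0.png').astype(int);b=cv2.imread('pics/t17.png').astype(int)
cv2.imwrite('pics/d17.png',np.abs(a-b).max(2).clip(0,255).astype(np.uint8))
crop('s17',160,130,320,260,5,'s17c')
E
```

```text
t: 26.4
tool_pos: [0.4267, 0.0105, 0.1652]
tool_rot: [2.363, -2.07, -0.0]
contact_force: [0.8, 0.3, -0.8]
opening: 0.0213
[ 0.0002 -0.0008  0.0021 -0.0014 -0.      0.0004] 26.4 [0.4267 0.0105 0.1652]
```

View pics/t17.png

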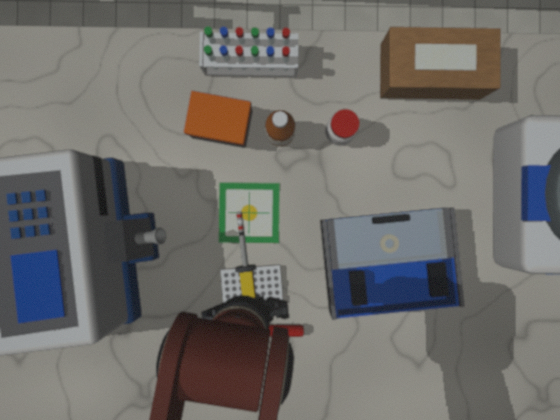

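View pics/d17.png

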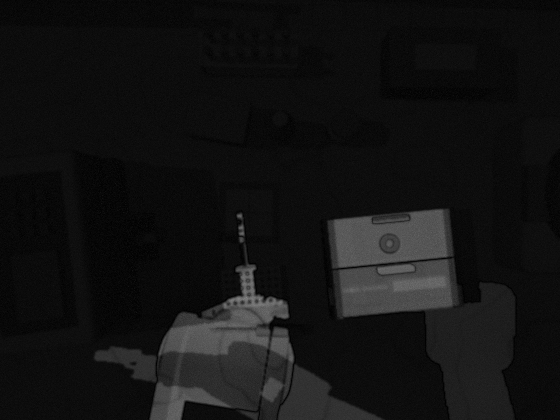

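View pics/s17c.png

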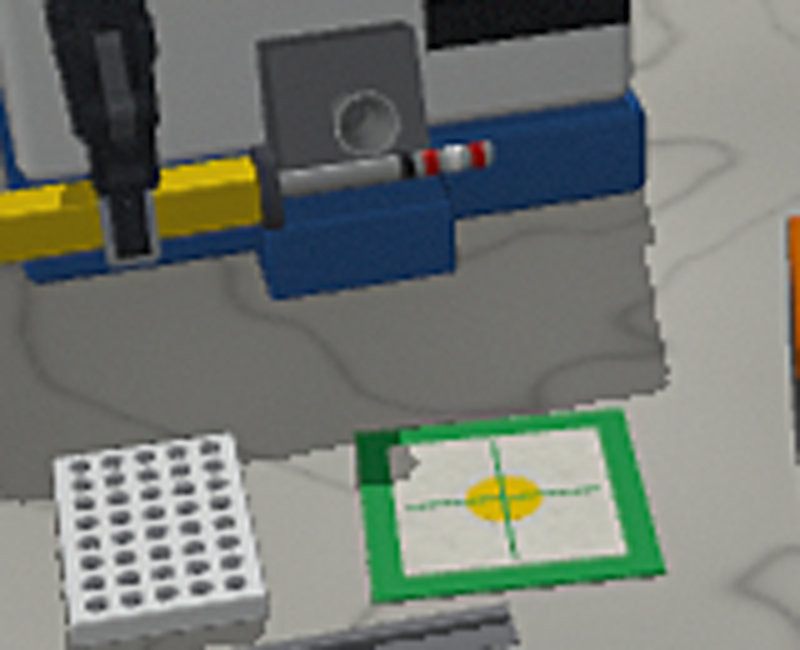

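```bash
python3 - <<'E'
from h import *
t=load('t3');p=atz(t,310+405/5,200+95/5,.075);q=np.array([.4693,-.27,.075]);print(p,np.linalg.norm(p-q))
print(ctrl.finish_job())
E
```

```text
[ 0.568807   -0.25853937  0.075     ] 0.10016481466424074
the job is handed in; nothing more can be done
None
```

The job is done and handed in at about 26.5 s of the 56 s allowed; no verdict was reported.

- **Cover:** I slid it open by its grip bar until it met the stop. The top picture puts the bar's travel at 100.2 mm.
- **Insertion:** I gripped the gauge by its handle and let the flare of the tube tilt it in the grip to the tube's slope. I then pushed until the collar stopped. Pressing further did not move it and raised the push to about 20 N.
- **Withdrawal:** While drawing it out, I used the flare's lower wall to bring the shaft back to level, then pulled it clear of the tube.
- **Final pose:** The shaft is about 0.4° off level. The tip is at (0.580, 0.029, 0.182) m, about 2 mm from the mat's centre and 18 cm up. The gauge is held at 40 N with nothing else touching it, and the arm is still.
- **Other objects:** Comparing the first and last top pictures shows nothing else moved. The microplate is partly hidden there, but the side pictures show it in place.

No check failed. The gauge slid about 1–2 mm along the grip during the job.

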